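Tap the rook finial home in the trophy plinth

TASK

Lift the walnut rook with the brass tapered shank out of its rest block, lower it upright into the brass bush of the trophy plinth until the taper seats, and let go; do not drive the bush down by hand. Then tap the rook down with the wooden mallet, lifting it clear between taps, until it locks: a firm but never hard tap (about 20 newtons) no longer moves it, however far down that is. Stand the mallet back upright on the shelf and leave the other things where they are.

Things in the scene. Friction and masses are not known exactly. Their poses are not given: they have to be found in the camera images.
- plinth: trophy plinth, fixed: square wooden block 110 x 110 mm, 55 mm high, with an upright brass split bush in the middle of its top; origin at the centre of its underside, z up, flat top at z = 55 mm. About 8 N starts the bush sliding, a little more the faster and deeper it goes
- bush_mouth (a point): centre of the mouth (top rim) of the brass bush, z up. The bush is 27 mm across; its taper socket is 15.4 mm wide at the mouth, 24 mm deep, and narrows by 1.56 mm per 10 mm as the rook's shank does. It stands 18 to 20 mm proud of the plinth at the start, slides straight down when the rook is tapped, closing on the shank as it goes, and stays where it is left
- plunger (a joint): lock plunger hidden at the bottom of the plinth's bore, pressed in by the tip of the rook's shank: 0 m at the start, 0.003 m when fully in, a hard stop and the end of the way. It is stiff: it adds 4 N to the bush's drag, rising to 8.5 N fully in, and the locked rook keeps it in. How deep it lies is different every time (2 to 18 mm below the tip of the freshly seated shank, roughly) and cannot be seen
- rook: walnut rook finial, loose, 0.14 kg: foot 38 mm across, straight round barrel 30 mm across from 12 to 60 mm above the foot's underside, flat battlemented top at 60 mm; below the foot a brass tapered shank 32 mm long, 16 mm across at the foot, 11 mm at the tip. Origin at the centre of the foot's underside, z up; seated in the bush it is 1 to 5 mm above the bush's mouth
- rest: pine rest block, fixed, 70 x 70 x 42 mm, with a 24 mm hole 38 mm deep in the middle of its top in which the rook's shank hangs loosely, the rook's foot lying on the block's top; origin at the centre of its underside
- mallet: small turned wooden mallet, loose, about 0.24 kg, standing upright on its flat round striking face (42 mm across): head 46 mm across and 52 mm high, above it a straight round handle 25 mm across up to 130 mm; origin at the centre of the striking face, z up along the handle
- knight0: walnut chess knight, a bystander to leave alone: round foot 32 mm across, about 70 mm tall; origin at the centre of its underside
- knight1: walnut chess knight, a bystander to leave alone: round foot 32 mm across, about 70 mm tall; origin at the centre of its underside
- knight2: walnut chess knight, a bystander to leave alone: round foot 32 mm across, about 70 mm tall; origin at the centre of its underside
- knight3: walnut chess knight, a bystander to leave alone: round foot 32 mm across, about 70 mm tall; origin at the centre of its underside
- disc0: red bone draughts disc, 30 mm across, 8 mm thick, a bystander to leave alone, in a stack of three (lowest); origin at the centre of its underside
- disc1: red bone draughts disc, 30 mm across, 8 mm thick, a bystander to leave alone, in a stack of three (middle); origin at the centre of its underside
- disc2: red bone draughts disc, 30 mm across, 8 mm thick, a bystander to leave alone, in a stack of three (top); origin at the centre of its underside
- pot: blue-glazed pencil pot with pencils, a bystander to leave alone: 72 mm across, 90 mm tall, pencils to 140 mm; origin at the centre of its underside
- magnifier: horn-handled magnifier lying flat, a bystander to leave alone: lens rim 81 mm across, handle 90 mm long to its -x side; origin under the lens centre
Not all that is in view belongs to the job. Leave any purple or red look-alike of the mallet alone.

How it is judged:
On the way, in this order (a step that is already met when the one before it is completed fails the run):
1. the rook stands upright with its taper seated in the bush, let go, the bush not yet driven down (less than 2.5 mm) (horizontal distance between rook and bush_mouth below 0.0025 m and z of rook in the frame of bush_mouth between -0.001 and 0.0075 m and angle between rook's own z axis and vertical below 0.07 rad and distance of bush_mouth from where it was at the start of the episode below 0.0025 m and contact force between the fingers and rook below 0.1 N and linear speed of rook below 0.02 m/s), for 0.2 s.
2. the mallet taps the seated rook (over 5 N) (horizontal distance between rook and bush_mouth below 0.0025 m and z of rook in the frame of bush_mouth between -0.001 and 0.0075 m and angle between rook's own z axis and vertical below 0.07 rad and contact force between mallet and rook above 5 N).
3. the mallet is lifted clear of the rook (horizontal distance between rook and bush_mouth below 0.0025 m and z of rook in the frame of bush_mouth between -0.001 and 0.0075 m and angle between rook's own z axis and vertical below 0.07 rad and contact force between mallet and rook below 0.01 N and z of mallet in the frame of rook above 0.063 m), for 0.02 s.
4. with the lock plunger pressed in (1 mm or more), a later tap of the mallet reaches at least 15 N on the rook (horizontal distance between rook and bush_mouth below 0.0025 m and z of rook in the frame of bush_mouth between -0.001 and 0.0075 m and angle between rook's own z axis and vertical below 0.07 rad and value of joint plunger above 0.001 m and contact force between mallet and rook above 15 N).
At the end, for the whole second after the job is handed in: the rook stands upright (4 degrees) and centred (2.5 mm) in the bush, its foot at most 7.5 mm above the bush's mouth, gripped by the bush (over 5 N); the lock plunger is pressed in by 1 mm or more; the mallet stands upright on the shelf (4.5 degrees), released and at rest (horizontal distance between rook and bush_mouth below 0.0025 m and z of rook in the frame of bush_mouth between -0.001 and 0.0075 m and angle between rook's own z axis and vertical below 0.07 rad and value of joint plunger above 0.001 m and contact force between the fingers and rook below 0.1 N and contact force between rook and plinth above 5 N and linear speed of each of rook, mallet below 0.02 m/s and contact force between the fingers and mallet below 0.1 N and height (world z) of mallet between -0.004 and 0.004 m and angle between mallet's own z axis and vertical below 0.08 rad); the robot touches nothing.
It fails at once if the mallet hits or presses the rook with more than 35 N (contact force between mallet and rook above 35 N).
It fails at once if the bush is driven down (over 2.5 mm) by hand, with the fingers on the rook (contact force between the fingers and rook above 0.5 N and distance of bush_mouth from where it was at the start of the episode above 0.0025 m).
It fails at once if the fingers press on the plinth or its bush with more than 8 N (contact force between the fingers and plinth above 8 N).
It fails at once if a bystander (knight, disc, pot or magnifier) is moved by more than 15 mm (distance of any of knight0, knight1, knight2, knight3, disc0, disc1, disc2, pot, magnifier from where it was at the start of the episode above 0.015 m).
It also fails if it takes over 67 s, if anything falls off the work surface, if the arm or the gripper's body presses on something with over 40 N, if the wrist force passes 120 N, or if a joint passes its speed limit or range.

ROBOT

A 6-joint arm with a two-finger parallel gripper is mounted at the origin on the work surface. World frame = base frame: x ahead of the robot, y to its left, z up, the work surface at z = 0. Lengths are in m, angles in rad, forces in N, time in s.
With the tool pointing down it reaches from about 0.275 to 0.825 m from the base axis. Payload 4.9 kg.
Tool frame: the origin (TCP) lies midway between the tips of the shut fingers; the grasp point (between the pads) lies 19 mm behind it (bot.grip_depth is the distance from the TCP to the grasp point, in m); z points along the fingers, y is the line along which they close (so a half turn about z gives the same grasp; the last joint's range is limited). The gripper opens to 85 mm and grips with 20 to 120 N. Pads are 22 mm wide; open, the fingers measure 114 mm over their backs; the gripper's body (76 mm by 85 mm) begins 54 mm behind the grasp point. The pads swing forward as they close: fully open they stand 13 mm farther back than shut.
Start: joints at [-1.476, 0.326, -0.193, 1.052, 0, 1.437], TCP at [0.125, -0.536, 0.231] pointing down, gripper open.
Joint ranges: [-2.65, 2.65], [-0.97, 1.79], [-1.3, 1.35], [-1.93, 2.1], [-1.47, 1.37], [-3.14, 3.14]. Speed limits (rad/s): [2.57, 2.57, 3.14, 3.14, 3.14, 3.14].

INTERFACE

Orientations are given as a unit quaternion [w, x, y, z].
In Python, from cell import bot gives the robot as it stands. Calls block until the motion is done:
- bot.move_pose(position, orientation): joint-space move of the TCP to a pose.
- bot.move_linear(position, speed=0.15, rotation=None, until_force=None): straight line of the TCP; rotation=None keeps the orientation; speed is the mean speed in m/s. With until_force (N) it stops when the force on the tool has changed by that much, and returns True; else False.
- bot.goto_joints(angles): joint-space move.
- bot.set_gripper(opening, grasp_force=None): opening from 0.0 (shut) to 1.0 (fully open); grasp_force is the grip in N (None keeps the last); returns when the fingers have stopped.
- bot.wait(seconds).
- bot.solve_ik(position, orientation): joint angles nearest the present ones, or None.
- bot.camera(name): name is "scene" or "side" or "wrist"; returns the picture (480x640x3 uint8, red, green, blue); there is no depth.
- bot.calibration(name): a dict with "mtx" (3x3 intrinsics, pixels), "k1" (the pictures are not rectified: a ray, as slopes to the right and down, at radius r is drawn at 1 + k1 r^2 times it, then the intrinsics apply), "extrinsics" (4x4, takes a point from world to camera coordinates); the wrist camera has in their place "hand_eye" (4x4, takes a point from camera to tool coordinates, whose origin is the TCP and whose axes are the flange's). Camera axes: x right, y down, z forward; pixel columns grow to the right and rows downward; lengths in m; the calibration is good to about 2 mm. A picture is of the moment at which its call begins: read the wrist's pose just before it. calibration takes no time and is no camera call.
A pose or a line that the arm cannot do raises bot.PlanningError and nothing moves.
- bot.close_job(): hands the job in; it is judged then, once.
Trained networks look in the newest picture that a camera, given by its name, has taken for a name from the list of things; names that differ only in an ending like _2 or _b are one class to them, and where a whole thing is asked for, a point or a joint stands for the part that bears it (a point fixed in the world has none). Each returns a list of dicts, best first, with "confidence" (0 to 1); they miss things now and then, are a little off and sometimes report something else, mostly with a low value. They report only what shows in the picture. A call takes as long as a camera call. They do not tell look-alikes from the thing itself.
- bot.search_frame(camera, thing): "bbox" ([left, top, width, height] in pixels, round what is visible of it).
Readings, each from a call of its own:
- bot.read_clock(): time.
- bot.read_joint_positions(): joint angles.
- bot.read_joint_vel(): joint speeds.
- bot.read_joint_efforts(): joint torques, N m.
- bot.read_position(): TCP position.
- bot.read_tool_rot(): TCP orientation.
- bot.read_ft_force(): force on the tool from outside, world axes, zero at the start.
- bot.read_moment(): the same for the moment, N m.
- bot.read_gripper_width(): opening from 0.0 (shut) to 1.0 (fully open).
- bot.read_finger_force(): force on a finger pad.
Only numpy, scipy, OpenCV 4.12 (cv2) and the standard library are available. Lean on these libraries where they do the work, as an engineer would, in place of code of your own. Each camera call takes 0.05 s, during which the arm holds its last target. There are 200 camera calls.

## Working session

There is one attempt and no reset: what is moved stays moved. The work goes in short steps, each a Python script; the robot and the scene stay as the last script left them, time stands still between calls to the robot, and variables do not carry over. Pictures are saved under pics/ and viewed, at most 10 in all, crops included, and the job is handed in when it is done.

```bash
mkdir -p pics; ls
python3 - <<'E'
from cell import bot
import cv2,numpy as np
for c in ["scene","side"]:
    im=bot.camera(c); cv2.imwrite(f"pics/{c}0.png",im[:,:,::-1])
    k=bot.calibration(c); print(c,np.round(k["mtx"],1).tolist(),k["k1"],np.round(k["extrinsics"],3).tolist())
    for t in ["rook","mallet","plinth","rest","bush_mouth"]:
        print(t,[(np.round(d["bbox"]).tolist(),round(d["confidence"],2)) for d in bot.search_frame(c,t)][:4])
print(bot.calibration("wrist"),bot.read_tool_rot(),bot.read_clock())
E
```

```text
pics
scene [[451.2, 0.0, 322.9], [0.0, 451.2, 242.7], [0.0, 0.0, 1.0]] -0.031890002344404866 [[-0.868, 0.496, -0.012, 0.486], [0.336, 0.569, -0.751, -0.118], [-0.365, -0.656, -0.661, 1.194], [0.0, 0.0, 0.0, 1.0]]
rook [([323.0, 220.0, 16.0, 28.0], 0.59), ([416.0, 246.0, 12.0, 28.0], 0.16)]
mallet [([416.0, 315.0, 31.0, 55.0], 0.87), ([448.0, 279.0, 28.0, 58.0], 0.82), ([394.0, 275.0, 22.0, 62.0], 0.7), ([369.0, 311.0, 24.0, 62.0], 0.7)]
plinth [([255.0, 187.0, 64.0, 57.0], 0.63)]
rest [([306.0, 239.0, 48.0, 35.0], 0.74)]
bush_mouth [([279.0, 198.0, 12.0, 10.0], 0.54)]
side [[567.3, 0.0, 310.0], [0.0, 567.3, 243.8], [0.0, 0.0, 1.0]] -0.05169731757365701 [[0.919, -0.395, 0.008, -0.509], [-0.299, -0.71, -0.638, 0.204], [0.258, 0.583, -0.77, 1.055], [0.0, 0.0, 0.0, 1.0]]
rook [([290.0, 248.0, 20.0, 25.0], 0.79)]
mallet [([236.0, 132.0, 10.0, 52.0], 0.92), ([273.0, 138.0, 21.0, 52.0], 0.81), ([240.0, 160.0, 22.0, 50.0], 0.61), ([195.0, 156.0, 23.0, 51.0], 0.6)]
plinth [([305.0, 294.0, 90.0, 93.0], 0.91), ([200.0, 231.0, 18.0, 32.0], 0.24), ([410.0, 294.0, 21.0, 25.0], 0.22)]
rest [([280.0, 255.0, 48.0, 45.0], 0.97), ([381.0, 233.0, 11.0, 13.0], 0.24)]
bush_mouth [([342.0, 320.0, 16.0, 17.0], 0.6)]
{'mtx': array([[355.0812119 ,   0.        , 319.66681833],
       [  0.        , 355.0812119 , 240.25081147],
       [  0.        ,   0.        ,   1.        ]]), 'k1': 0.016894116822133858, 'hand_eye': array([[-4.61433947e-05, -9.55169847e-01, -2.96058375e-01,
         7.59765127e-02],
       [ 9.99999642e-01,  2.06236697e-04, -8.21238219e-04,
        -9.22254259e-05],
       [ 8.45480085e-04, -2.96058306e-01,  9.55169495e-01,
        -1.42399650e-01],
       [ 0.00000000e+00,  0.00000000e+00,  0.00000000e+00,
         1.00000000e+00]])} [1.69471227e-06 9.93461822e-01 1.14164830e-01 6.28712735e-06] 0.6
```

View pics/scene0.png

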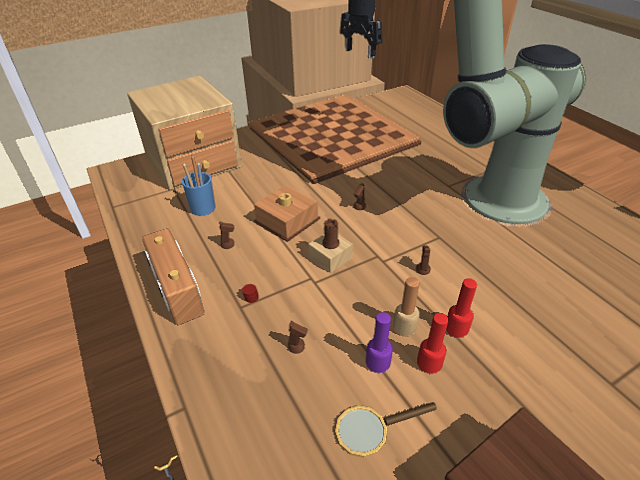

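View pics/side0.png

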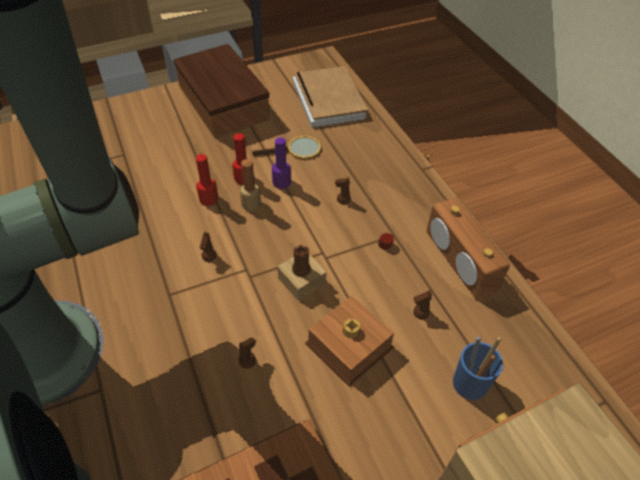

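The scene view shows the rook at (331,234) in its rest block, the bush at (285,199) and the wooden mallet at (405,307), between two red mallets and a purple one. The side view shows the rook at (301,260), the bush at (352,325) and the mallet at (250,188).

```bash
cat > h.py <<'E'
from cell import bot
import cv2,numpy as np
from scipy.spatial.transform import Rotation as R
def ray(c,uv,pose=None):
    k=bot.calibration(c);m=np.array(k["mtx"])
    d=np.array([(uv[0]-m[0,2])/m[0,0],(uv[1]-m[1,2])/m[1,1]]);s=d.copy()
    for _ in range(20): s=d/(1+k["k1"]*(s@s))
    if pose is None: T=np.linalg.inv(k["extrinsics"])
    else: T=pose@k["hand_eye"]
    return T[:3,3],T[:3,:3]@np.r_[s,1]
def tri(obs):
    A=np.zeros((3,3));b=np.zeros(3);P=[]
    for o,d in obs:
        d=d/np.linalg.norm(d);M=np.eye(3)-np.outer(d,d);A+=M;b+=M@o
    x=np.linalg.solve(A,b);return x,[np.linalg.norm(np.cross(x-o,d/np.linalg.norm(d))) for o,d in obs]
def atz(o,d,z): return o+d*(z-o[2])/d[2]
def pose():
    q=bot.read_tool_rot();T=np.eye(4);T[:3,:3]=R.from_quat([q[1],q[2],q[3],q[0]]).as_matrix();T[:3,3]=bot.read_position();return T
def down(yaw):  # tool z down, tool x axis at world angle yaw; closing axis y at yaw-90deg
    c,s=np.cos(yaw),np.sin(yaw)
    q=R.from_matrix(np.array([[c,s,0],[s,-c,0],[0,0,-1]])).as_quat();return np.array([q[3],q[0],q[1],q[2]])
def proj(c,X,pose=None):
    k=bot.calibration(c);E=np.array(k["extrinsics"]) if pose is None else np.linalg.inv(pose@k["hand_eye"])
    p=E[:3,:3]@X+E[:3,3];s=p[:2]/p[2];s=s*(1+k["k1"]*(s@s));m=k["mtx"];return np.array([m[0][0]*s[0]+m[0][2],m[1][1]*s[1]+m[1][2]])
E
python3 - <<'E'
from h import *
for n,a,b in [("bush",(285,198),(352,323)),("rooktop",(331,221),(301,248)),("mallet",(412,281),(248,163)),("redA",(470,283),(203,158)),("redB",(440,317),(239,137)),("purple",(382,316),(281,141)),("knight_by",(423,270),(209,259))
 ,("kn2",(360,206),(247,365)),("kn3",(297,350),(344,202))]:
    x,e=tri([ray("scene",a),ray("side",b)]);print(n,np.round(x,3),np.round(e,4),round(np.hypot(*x[:2]),3))
E
```

```text
bush [ 0.545 -0.208  0.072] [0.0005 0.0005] 0.584
rooktop [ 0.517 -0.038  0.107] [0.0005 0.0005] 0.518
mallet [0.495 0.204 0.129] [0.0015 0.0015] 0.536
redA [0.411 0.259 0.128] [0.0026 0.0026] 0.486
redB [0.506 0.292 0.129] [0.0007 0.0007] 0.584
purple [0.586 0.242 0.13 ] [0.0009 0.0009] 0.634
knight_by [ 0.359  0.095 -0.006] [0.0014 0.0014] 0.371
kn2 [ 0.351 -0.173 -0.004] [0.0016 0.0016] 0.391
kn3 [ 0.698  0.139 -0.01 ] [0.0018 0.0018] 0.712
```

Run:
```python
from h import *
import pickle
out={}
def look(n,p,yaw):
    bot.move_pose(p,down(yaw)); P=pose(); im=bot.camera("wrist")
    cv2.imwrite(f"pics/w_{n}.png",im[:,:,::-1]); out[n]=P; print(n,np.round(P[:3,3],4),bot.read_clock())
    return im
a=look("bush",[.545,-.208,.074+.10],np.pi/2)
b=look("rookA",[.517,-.038,.102+.10],np.pi/2)
c=look("rookB",[.517,-.038,.102+.10],-np.pi/2)
pickle.dump(out,open("poses.pkl","wb"))
for n,X in [("bush",[.545,-.208,.074]),("rookA",[.517,-.038,.102]),("rookB",[.517,-.038,.102])]: print(n,proj("wrist",np.array(X),out[n]))
m=np.hstack([i[100:480,120:520] for i in (a,b)]) 
cv2.imwrite("pics/m1.png",m[:,:,::-1])
cv2.imwrite("pics/m2.png",c[100:480,120:520,::-1])
```

```text
bush [ 0.5447 -0.209   0.1741] 2.5833
rookA [ 0.5175 -0.039   0.2022] 3.3667
rookB [ 0.517  -0.0381  0.2019] 6.0667
bush [320.46667496 238.91367162]
rookA [319.2161812  238.80520585]
rookB [320.05272755 240.48649664]
```

View pics/m1.png

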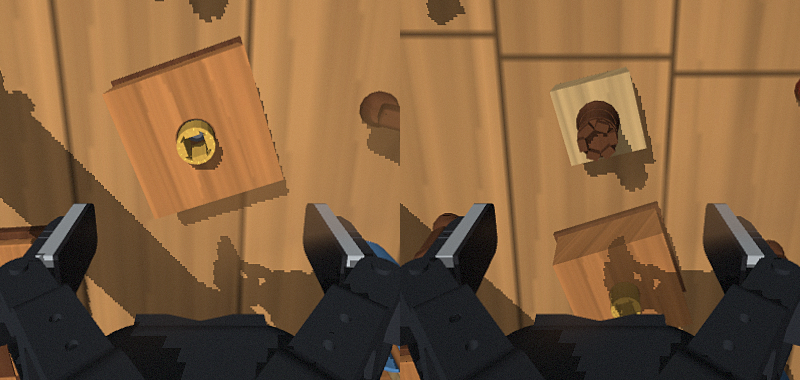

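View pics/m2.png

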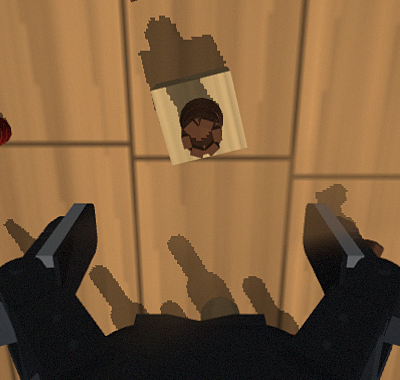

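```bash
cat > fit.py <<'E'
from h import *
from scipy.optimize import minimize
def circ(x,y,z,r):
    t=np.linspace(0,2*np.pi,60,endpoint=False);return np.c_[x+r*np.cos(t),y+r*np.sin(t),0*t+z]
def hullpts(x,y,circles,P):
    pts=np.array([proj("wrist",X,P) for z,r in circles for X in circ(x,y,z,r)])
    return cv2.convexHull(pts.astype(np.float32))
def fit(mask,x0,circles,P):
    def cost(q):
        S=8;h=hullpts(q[0]*1e-3,q[1]*1e-3,circles,P)
        c=np.zeros(mask.shape,np.uint8);cv2.fillPoly(c,[np.round(h*S).astype(np.int32)],255,cv2.LINE_AA,3)
        c=c/255.;m=mask>0
        return 1-np.minimum(c,m).sum()/np.maximum(c,m).sum()
    x0=np.array(x0)*1e3
    best=min((minimize(cost,x0+d,method="Nelder-Mead",options=dict(initial_simplex=x0+d+np.array([[0,0],[4,0],[0,4]]),xatol=.02)) for d in np.array([[0,0],[3,-3],[-3,3]])),key=lambda s:s.fun)
    return best.x/1e3,1-best.fun
def largest(mask,uv):
    n,l,st,ce=cv2.connectedComponentsWithStats(mask.astype(np.uint8));
    i=1+np.argmin([np.hypot(*(ce[j]-uv))+1e3*(st[j,4]<300) for j in range(1,n)]);m=(l==i).astype(np.uint8)
    k,_=cv2.findContours(m,cv2.RETR_EXTERNAL,cv2.CHAIN_APPROX_NONE);return cv2.fillPoly(m,k,1)
E
python3 - <<'E'
from fit import *
import pickle
PP=pickle.load(open("poses.pkl","rb"));vis=[]
for n,x0,C in [("bush",(.545,-.208),[(.074,.0135),(.056,.0135)]),("rookA",(.517,-.038),[(.102,.015),(.054,.015),(.042,.019),(.046,.019)]),("rookB",(.517,-.038),[(.102,.015),(.054,.015),(.042,.019),(.046,.019)])]:
    im=cv2.imread(f"pics/w_{n}.png");f=im.astype(int);b,g,r=f[...,0],f[...,1],f[...,2]
    if n=="bush": m=(b<0.45*g)&(g>0.70*r)
    else: m=(r<125)&(g<0.72*r)
    cx,cy=316,240
    m=largest(m,(cx,cy));
    xy,s=fit(m,x0,C,PP[n]);print(n,np.round(xy,4),round(s,3),m.sum())
    v=im[180:300,256:376].copy();v=cv2.resize(v,None,fx=3,fy=3,interpolation=cv2.INTER_NEAREST)
    h=hullpts(*xy,C,PP[n])[:,0];cv2.polylines(v,[np.round((h-[256,180])*3).astype(np.int32)],True,(0,255,0))
    k,_=cv2.findContours(m,0,1);cv2.polylines(v,[((q[:,0]-[256,180])*3).astype(np.int32) for q in k],True,(255,0,0))
    if n!="bush": cv2.polylines(v,[np.round((hullpts(*xy,C[:1],PP[n])[:,0]-[256,180])*3).astype(np.int32)],True,(0,255,255))
    vis.append(v[:,60:320])
cv2.imwrite("pics/fit1.png",np.hstack(vis))
E
```

```text
Traceback (most recent call last):
  File "fit.py", line 15, in fit
    best=min((minimize(cost,x0+d,method="Nelder-Mead",options=dict(initial_simplex=x0+d+np.array([[0,0],[4,0],[0,4]]),xatol=.02)) for d in np.array([[0,0],[3,-3],[-3,3]])),key=lambda s:s.fun)
  File "fit.py", line 15, in <genexpr>
    best=min((minimize(cost,x0+d,method="Nelder-Mead",options=dict(initial_simplex=x0+d+np.array([[0,0],[4,0],[0,4]]),xatol=.02)) for d in np.array([[0,0],[3,-3],[-3,3]])),key=lambda s:s.fun)
              ~~~~~~~~^^^^^^^^^^^^^^^^^^^^^^^^^^^^^^^^^^^^^^^^^^^^^^^^^^^^^^^^^^^^^^^^^^^^^^^^^^^^^^^^^^^^^^^^^^^^^^^^^^^^^^^^^^^
  File "fit.py", line 10, in cost
    S=8;h=hullpts(q[0]*1e-3,q[1]*1e-3,circles,P)
          ~~~~~~~^^^^^^^^^^^^^^^^^^^^^^^^^^^^^^^
  File "fit.py", line 6, in hullpts
    pts=np.array([proj("wrist",X,P) for z,r in circles for X in circ(x,y,z,r)])
                  ~~~~^^^^^^^^^^^^^
  File "h.py", line 23, in proj
    k=bot.calibration(c);E=np.array(k["extrinsics"]) if pose is None else np.linalg.inv(pose@k["hand_eye"])
ValueError: time passes only in moves, steps and waits
```

```bash
sed -i 's/bot.calibration(c)/cal(c)/' h.py; sed -i '3a import functools\n@functools.cache\ndef cal(c): return bot.calibration(c)' h.py
cat > f1.py <<'E'
from fit import *
import pickle
PP=pickle.load(open("poses.pkl","rb"));vis=[]
for n,x0,C in [("bush",(.545,-.208),[(.074,.0135),(.056,.0135)]),("rookA",(.517,-.038),[(.102,.015),(.054,.015),(.042,.019),(.046,.019)]),("rookB",(.517,-.038),[(.102,.015),(.054,.015),(.042,.019),(.046,.019)])]:
    im=cv2.imread(f"pics/w_{n}.png");f=im.astype(int);b,g,r=f[...,0],f[...,1],f[...,2]
    if n=="bush": m=(b<0.45*g)&(g>0.70*r)
    else: m=(r<125)&(g<0.72*r)
    cx,cy=316,240
    m=largest(m,(cx,cy));
    xy,s=fit(m,x0,C,PP[n]);print(n,np.round(xy,4),round(s,3),m.sum())
    v=im[180:300,256:376].copy();v=cv2.resize(v,None,fx=3,fy=3,interpolation=cv2.INTER_NEAREST)
    h=hullpts(*xy,C,PP[n])[:,0];cv2.polylines(v,[np.round((h-[256,180])*3).astype(np.int32)],True,(0,255,0))
    k,_=cv2.findContours(m,0,1);cv2.polylines(v,[((q[:,0]-[256,180])*3).astype(np.int32) for q in k],True,(255,0,0))
    if n!="bush": cv2.polylines(v,[np.round((hullpts(*xy,C[:1],PP[n])[:,0]-[256,180])*3).astype(np.int32)],True,(0,255,255))
    vis.append(v[:,60:320])
cv2.imwrite("pics/fit1.png",np.hstack(vis))
E
python3 f1.py
```

```text
bush [ 0.5416 -0.213 ] 0.858 1174
rookA [ 0.516 -0.041] 0.856 2133
rookB [ 0.5161 -0.0389] 0.872 2049
```

View pics/fit1.png

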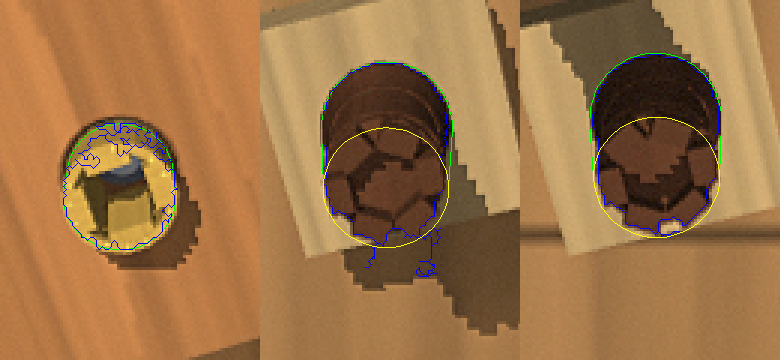

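The fits match the outlines. The two opposite yaws put the rook at (0.516, -0.040). They also give a bias of about 1 mm along the tool's x axis, which puts the bush at about (0.5416, -0.212).

Run:
```python
from h import *
import pickle
R0=np.array([.516,-.040]);B=np.array([.5416,-.212])
bot.move_linear([*R0,.063],speed=.12); 
bot.set_gripper(0.1,grasp_force=40); print("w",bot.read_gripper_width(),bot.read_finger_force(),bot.read_clock())
f0=bot.read_ft_force()
bot.move_linear([*R0,.165],speed=.12); print("lift dF",bot.read_ft_force()-f0,bot.read_finger_force())
bot.move_linear([*B,.165],speed=.15)
bot.move_linear([*B,.128],speed=.08);bot.wait(.3)
p=bot.read_position();print(p,bot.read_clock())
f0=bot.read_ft_force()
hit=bot.move_linear([*B,.092],speed=.02,until_force=3)
print(hit,bot.read_position(),bot.read_ft_force()-f0,bot.read_clock())
cv2.imwrite("pics/s2.png",bot.camera("side")[270:390,290:410,::-1]);cv2.imwrite("pics/c2.png",bot.camera("scene")[120:240,225:345,::-1])
a,b=[cv2.resize(cv2.imread(f),None,fx=3,fy=3) for f in("pics/s2.png","pics/c2.png")];cv2.imwrite("pics/v2.png",np.hstack([a,b]))
```

```text
w 0.34004077545287537 39.31001867400482 7.9333
lift dF [ 1.05996596 -0.217314   -5.93813724] 39.510159075725824
[ 0.54184838 -0.21212729  0.12844419] 11.15
True [ 0.54176801 -0.21286183  0.09927181] [-0.5796956  -1.20492268  1.16894157] 12.4417
```

View pics/v2.png

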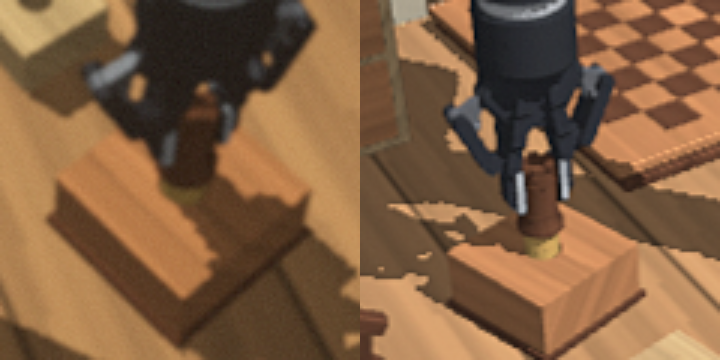

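The rook stands in the bush with its foot just above the mouth (the TCP height agrees). Next I release it, look from above, then go on to a look at the mallet.

Run:
```python
from h import *
import pickle
out={}
bot.set_gripper(0.7); bot.wait(.1)
p=bot.read_position();bot.move_linear([p[0],p[1],.237],speed=.15);bot.wait(.2)
P=pose();im=bot.camera("wrist");out["rookC"]=P;cv2.imwrite("pics/w_rookC.png",im[:,:,::-1]);print(P[:3,3],bot.read_clock())
# mallet: closing axis at 115deg or 53deg -> choose yaw with closing = yaw-90
yaw=np.deg2rad(205)
bot.move_pose([.495,.204,.235],down(yaw));bot.wait(.2)
P=pose();im2=bot.camera("wrist");out["mal"]=P;cv2.imwrite("pics/w_mal.png",im2[:,:,::-1]);print(P[:3,3],bot.read_joint_positions(),bot.read_clock())
pickle.dump(out,open("poses2.pkl","wb"))
cv2.imwrite("pics/v3.png",np.hstack([im[100:480,120:520],im2[100:480,120:520]])[:,:,::-1])
print(proj("wrist",np.array([.495,.204,.13]),P),proj("wrist",np.array([.5416,-.212,.137]),out["rookC"]))
```

```text
[ 0.54076762 -0.21235965  0.23604547] 14.3583
[0.49534887 0.20337215 0.23497232] [ 2.51889523e-01  2.96870616e-01 -2.24400719e-01  1.04953563e+00
 -4.13523879e-05 -1.83454118e-01] 16.2583
[320.36874808 238.19745946] [317.85250725 241.24333083]
```

View pics/v3.png

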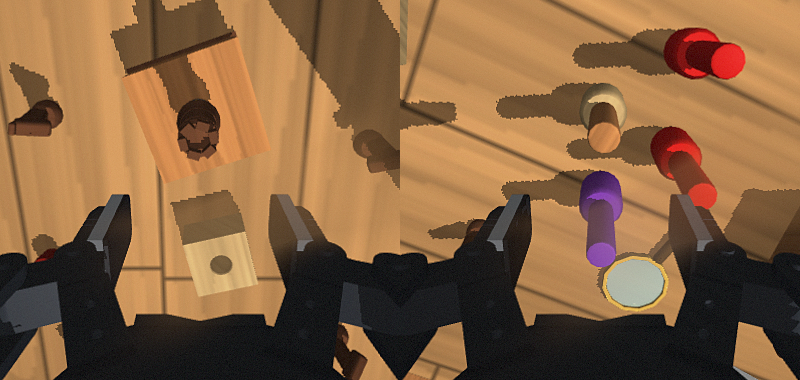

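The wrist view shows the rook upright in the bush. The wooden mallet's handle top is at full-image (324,237), and its neighbours leave room for the fingers.

Run:
```python
from fit import *
import pickle
PP=pickle.load(open("poses2.pkl","rb"))
im=cv2.imread("pics/w_rookC.png").astype(int);b,g,r=im[...,0],im[...,1],im[...,2]
m=largest((r<125)&(g<0.72*r),(318,230));C=[(.137,.015),(.089,.015),(.077,.019),(.081,.019)]
xy,s=fit(m,(.541,-.212),C,PP["rookC"]);rk=xy+.001*PP["rookC"][:2,0];print("rook",xy,s,m.sum(),rk)
P=PP["mal"];ml=atz(*ray("wrist",(324,237),P),.13)[:2]+.001*P[:2,0];print("mallet",ml)
assert np.hypot(*(ml-[.495,.204]))<.008 and np.hypot(*(rk-[.5416,-.212]))<.006
bot.move_linear([*ml,.200],speed=.1)
bot.move_linear([*ml,.078],speed=.12)
bot.set_gripper(0.05,grasp_force=90);print("w",bot.read_gripper_width(),bot.read_finger_force())
f0=bot.read_ft_force()
bot.move_linear([*ml,.285],speed=.2);bot.wait(.2);print("dF",bot.read_ft_force()-f0)
bot.move_linear([*rk,.285],speed=.25);bot.wait(.2)
print(bot.read_position(),bot.read_clock())
np.save("rk.npy",rk);np.save("ml.npy",ml)
a=bot.camera("side")[200:390,230:420,::-1];b=bot.camera("scene")[60:250,205:395,::-1]
cv2.imwrite("pics/v4.png",cv2.resize(np.hstack([a,b]),None,fx=2,fy=2))
```

```text
rook [ 0.54236651 -0.21625378] 0.4701179406700594 4586 [ 0.54236613 -0.21725378]
mallet [0.49215496 0.20558943]
w 0.27135528532238357 87.83831477165222
dF [ 0.63354591  1.31962583 -8.52847307]
[ 0.54246312 -0.216474    0.28518215] 21.7833
```

View pics/v4.png

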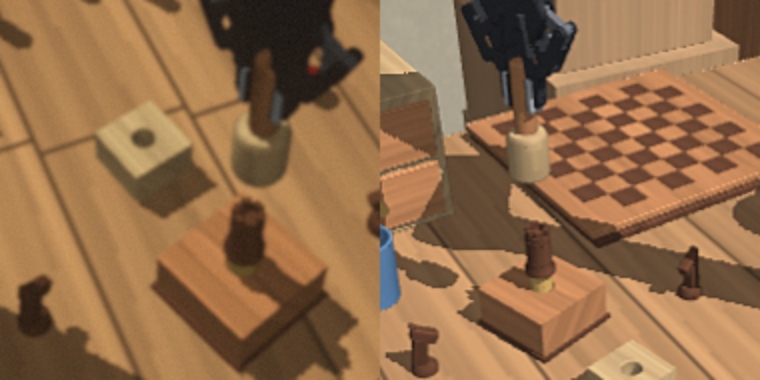

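The rook is upright in the bush. The automatic fit merged with the shadow (IoU 0.47), so I use the bush position, which agrees with the wrist view to about 1 mm.

```bash
cat > tap.py <<'E'
from h import *
X=np.array([.5416,-.2125])
def tap(zlow,F,speed=.02):
    bot.wait(.15);f0=bot.read_ft_force()
    hit=bot.move_linear([*X,zlow],speed=speed,until_force=F)
    p=bot.read_position()[2];f=(bot.read_ft_force()-f0)[2]
    return hit,round(p,4),round(f,1)
E
python3 - <<'E'
from tap import *
bot.move_linear([*X,.226],speed=.15)
r=tap(.209,7);print(r,bot.read_clock())
z=bot.read_position()[2]
bot.move_linear([*X,z+.012],speed=.1);print(bot.read_clock())
r=tap(z-.003,20);print(r,bot.read_clock())
bot.move_linear([*X,z+.009],speed=.1);print(bot.read_position(),bot.read_clock())
E
```

```text
(False, np.float64(0.2091), np.float64(5.1)) 23.575
23.85
(False, np.float64(0.2065), np.float64(4.5)) 24.9
[ 0.54201598 -0.21279395  0.21830575] 25.1667
```

Run:
```python
from tap import *
zl=.2065
for i in range(4):
    bot.move_linear([*X,zl+.008],speed=.1)
    h,p,f=tap(zl-.004,20); print(round(zl-.004,4),h,p,f,round(bot.read_clock(),2))
    if h: break
    zl=p
bot.move_linear([*X,p+.012],speed=.1)
a=bot.camera("side")[200:390,230:420,::-1];b=bot.camera("scene")[60:250,205:395,::-1]
cv2.imwrite("pics/v5.png",cv2.resize(np.hstack([a,b]),None,fx=2,fy=2))
```

```text
0.2025 False 0.2037 9.9 26.32
0.1997 False 0.202 14.2 27.47
0.198 True 0.202 7.1 28.36
```

View pics/v5.png

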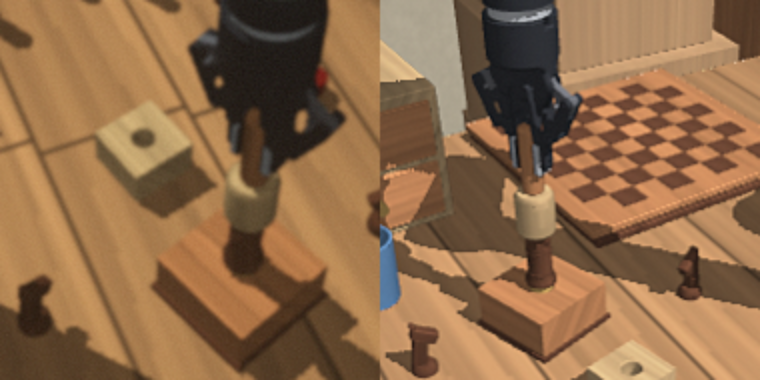

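Run:
```python
from tap import *
for i in range(2):
    bot.move_linear([*X,.2075],speed=.1)
    h,p,f=tap(.195,21); print(h,p,f,round(bot.read_clock(),2))
    bot.move_linear([*X,p+.012],speed=.1)
```

```text
True 0.202 5.9 29.57
True 0.202 7.1 30.69
```

Run:
```python
from tap import *
bot.move_linear([*X,.206],speed=.1);bot.wait(.2);f0=bot.read_ft_force()
z=.2025
while z>.196:
    h=bot.move_linear([*X,z],speed=.01,until_force=14)
    F=(bot.read_ft_force()-f0)[2];print(round(z,4),h,round(bot.read_position()[2],5),round(F,1))
    if F>18.5: break
    z-=.0006
bot.move_linear([*X,.214],speed=.1);print(bot.read_clock())
```

```text
0.2025 False 0.20245 -0.3
0.2019 False 0.2021 0.8
0.2013 False 0.20204 6.5
0.2007 False 0.20203 10.4
0.2001 False 0.20199 13.7
0.1995 False 0.202 17.0
0.1989 False 0.20194 19.8
33.725
```

A steady press of 19.8 N moves the rook only about 0.1 mm, so it is locked. Now the mallet goes back.

Run:
```python
from h import *
ml=np.load("ml.npy")
bot.move_linear([.5416,-.2125,.285],speed=.2)
bot.move_linear([*ml,.285],speed=.25)
bot.move_linear([*ml,.09],speed=.15);bot.wait(.2)
h=bot.move_linear([*ml,.075],speed=.02,until_force=4);print(h,bot.read_position(),bot.read_clock())
bot.set_gripper(.7);bot.wait(.2)
p=bot.read_position();bot.move_linear([p[0],p[1],.26],speed=.15);bot.wait(.3)
a=bot.camera("scene")[150:390,200:500,::-1];b=bot.camera("side")[110:350,150:450,::-1]
cv2.imwrite("pics/v6.png",np.hstack([a,b]));print(bot.read_clock())
```

```text
True [0.49196504 0.20560682 0.07878431] 38.2833
40.6917
```

View pics/v6.png

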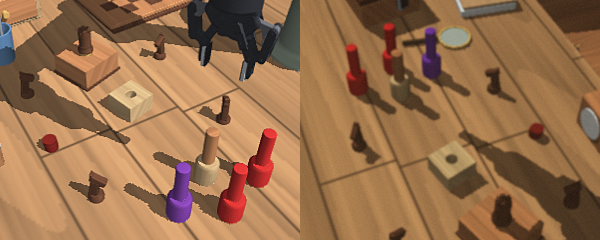

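The mallet stands upright among its neighbours, the rook is upright in the plinth, and the other things look undisturbed.

```bash
python3 -c "
from cell import bot
print(bot.close_job())"
```

```text
the job is handed in; nothing more can be done
None
```

The job is handed in at about 41 s of the 67 s allowed: the rook is locked in the bush (a steady 19.8 N press moved it only about 0.1 mm), the mallet stands upright back on the shelf, and the bystanders look undisturbed; the hand-in returned no verdict.

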